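# Shut down the food slicer

## Task

Slicing is finished: leave the food slicer safe. Turn the thickness dial back until its white line points at the closed mark (the long line at the top of the scale), draw the carriage along its rail towards the dial end until it is fully home against its stop, without slamming it, and set the food holder gently back in the middle of the carriage tray, upright, square to the tray and with its spiked face towards the blade side. Keep off the blade, and leave the mug, the tumbler and the utensil crock where they stand.

Things in the scene. Friction and masses are not known exactly. Their poses are not given: they have to be found in the camera images.
- slicer: White food slicer, fixed, base 360 x 262 mm (x -170 to 190), 235 mm tall. Origin at worktop height; x points from the front (dial) end to the rear along the carriage's travel, y from the carriage to the motor side, z up. Carriage at y<0; upright thickness plate at y=0 (x -105 to -13 mm, 155 mm tall), then blade; at y 35 to 135 mm the sloping dial panel, then (x>-5 mm) motor housing (195 mm tall).
- blade: Round upright steel blade, 170 mm diameter, 2 mm thick, in the slicer's x-z plane at slicer x=75, y=3 mm, 50 to 220 mm above the worktop; origin at its centre. Not to be touched.
- dial (a joint): Angle (rad) of the black thickness dial. 0: white line at the closed mark. Positive is counter-clockwise seen facing the panel and opens the thickness plate 5 mm per rad, so it is closed by turning clockwise. No stop at the mark: it turns 0.3 rad past it, and up to 3.1 the other way. Starts between 0.6 and 1.3, stays where left, resists with about 0.08 N m.
- dial_grip (a point): Hold point on the dial's axis, 32 mm out from the panel. z: out along the axis, tilted 30 degrees from vertical towards slicer -x; x: along the grip bar to its white-line end, turns with the dial. Dial: disc 54 mm across, 10 mm thick, on it a bar 46 mm long, 14 mm wide, 10 to 36 mm out from the panel. Bring the tool in along this axis.
- closed_mark (a point): Middle of the closed mark, a black line 14 mm long and 3 mm wide on the panel, 38 mm from the dial's axis, straight up the slope (the other scale marks are 5 mm long, 0.2 rad apart).
- carriage (a joint): Position (m) of the carriage along its rail: 0 is fully home against the stop at the dial end, growing towards slicer +x up to 0.15. It starts between 0.035 and 0.09. Friction about 2.5 N, mass 0.45 kg.
- carriage_grip (a point): Middle of the top edge of the carriage's upright back wall, 142 mm above the worktop; axes as the slicer. Wall 14 mm thick along x, 106 mm wide along y, 96 mm high: pinch it from above, closing along x. Home: this point at slicer x=-105, y=-62 mm. On the wall's -x side a thin thumb guard, 44 mm long in x, stands 50 mm to +y, its top 25 mm lower than this point.
- tray (a point): Middle of the carriage tray's free steel top, 55 mm above the worktop, 82 mm further along x than the wall; axes as the slicer. The free tray is 136 mm along x, from the wall's inner face, and 104 mm along y.
- holder: White plastic food holder, loose, about 0.14 kg: block 66 mm (x) by 46 mm (y), 46 mm high, with an upright grip fin on its middle, 16 mm thick along x, 44 mm along y, up to 91 mm. Origin: centre of its underside, z up. A steel face with small spikes looks to its +y. Starts upright on the worktop, to the robot's right of the slicer, its y within about 0.6 rad of the slicer's y.
- holder_grip (a point): Where to hold the holder: in the middle of the fin, 80 mm above its underside; pinch along the holder's x.
- holder_spikes (a point): Middle of the holder's spiked face, 23 mm from its centre along its +y, 24 mm above its underside.
- mug: Cream mug, 92 mm tall, 80 mm across, handle on its y side; origin at the centre of its underside. Bystander.
- tumbler: Dark tumbler, 90 mm tall, 76 mm across; origin at the centre of its underside. Bystander.
- crock: White ceramic crock, 150 mm tall, 120 mm across, with wooden spatulas reaching to about 280 mm; origin at the centre of its underside. Bystander.
There are look-alikes about, which are no part of the job. There is more than one size of the holder; the job needs the largest.

How it is judged (in metres and radians):
At the end, for the whole second after the job is handed in: Dial within 0.12 rad of the closed mark; carriage within 4 mm of its stop; holder at rest and upright (0.08 rad) on the tray, its centre within 30 mm (x) and 22 mm (y) of the tray's middle, square within 0.3 rad, spikes towards the blade side (+y) (value of joint dial between -0.12 and 0.12 rad and value of joint carriage below 0.004 m and x of holder in the frame of tray between -0.03 and 0.03 m and y of holder in the frame of tray between -0.022 and 0.022 m and z of holder in the frame of tray between -0.004 and 0.004 m and angle between holder's own z axis and vertical below 0.08 rad and angle between the x axis of holder and the x axis of slicer, either way round below 0.3 rad and y of holder_spikes in the frame of tray above 0 m and linear speed of holder below 0.02 m/s); the robot touches nothing.
It fails at once if the robot touches the blade (contact force between any of the fingers, the arm and blade above 0.5 N).
It fails at once if the carriage is slammed home (drawn faster than 0.4 m/s) (velocity of joint carriage below -0.4 m/s).
It fails at once if the holder is dropped or banged on the slicer (over 30 N) (contact force between holder and slicer above 30 N).
It fails at once if the mug, the tumbler or the crock is moved by more than 20 mm (distance of any of mug, tumbler, crock from where it was at the start of the episode above 0.02 m).
It also fails if it takes over 72 s, if anything falls off the work surface, if the arm or the gripper's body presses on something with over 40 N, if the wrist force passes 120 N, or if a joint passes its speed limit or range.

## Robot

A 7-joint arm with a two-finger parallel gripper is mounted at the origin on the work surface. World frame = base frame: x ahead of the robot, y to its left, z up, the work surface at z = 0. Lengths are in mm, angles in rad, forces in N, time in s.
With the tool pointing down it reaches from about 400 to 900 mm from the base axis. Payload 5.6 kg.
Tool frame: the origin (TCP) lies midway between the tips of the shut fingers; the grasp point (between the pads) lies 19 mm behind it; z points along the fingers, y is the line along which they close (so a half turn about z gives the same grasp; the last joint's range is limited). The gripper opens to 92 mm and grips with 3 to 60 N. Pads are 20 mm wide; open, the fingers measure 128 mm over their backs; the gripper's body (75 mm by 189 mm) begins 69 mm behind the grasp point.
Start: joints at [1.242, 0.468, -0.012, 1.603, 0.006, 1.071, -0.056], TCP at [183.209, -623.653, 214.592] pointing down, gripper open.
Joint ranges: [-2.53, 2.53], [-0.31, 2.02], [-1.57, 1.55], [0.28, 2.44], [-1.29, 4.43], [0.15, 1.84], [-2.92, 2.92]. Speed limits (rad/s): [2.57, 2.57, 3.14, 3.14, 3.14, 3.14, 3.14].

## Interface

Orientations are given as a rotation vector (axis times angle).
In Python, from cell import robot, grip, kin, viewer gives the robot as it stands. Calls block until the motion is done:
- robot.movep(position, orientation): joint-space move of the TCP to a pose.
- robot.servo_line(position, feed=150, rotation=None): straight line of the TCP; rotation=None keeps the orientation; feed is the mean speed in mm/s.
- robot.goto_joints(angles): joint-space move.
- grip(opening, newtons=None): opening from 0.0 (shut) to 1.0 (fully open); newtons is the grip in N (None keeps the last); returns when the fingers have stopped.
- robot.hold(seconds).
- kin.ik(position, orientation): joint angles nearest the present ones, or None.
- robot.observe(): the state.
- viewer.read_camera(name): name is "scene" or "top" or "wrist"; returns the picture (384x512x3 uint8, red, green, blue); there is no depth.
- viewer.camera_info(name): a dict with "camera_matrix" (3x3 intrinsics, pixels), "R" (3x3) and "t" (3): a world point X has camera coordinates R X + t. Camera axes: x right, y down, z forward; pixel columns grow to the right and rows downward; lengths in mm; the calibration is good to about 2 mm. A picture is of the moment at which its call begins: read the wrist's pose just before it. camera_info takes no time and is no camera call; for the wrist camera it gives the pose at the moment of the call.
A pose or a line that the arm cannot do raises robot.IKError and nothing moves.
- robot.job_done(): hands the job in; it is judged then, once.
Trained networks look in the newest picture that a camera, given by its name, has taken for a name from the list of things; names that differ only in an ending like _2 or _b are one class to them, and where a whole thing is asked for, a point or a joint stands for the part that bears it (a point fixed in the world has none). Each returns a list of dicts, best first, with "confidence" (0 to 1); they miss things now and then, are a little off and sometimes report something else, mostly with a low value. They report only what shows in the picture. A call takes as long as a camera call. They do not tell look-alikes from the thing itself.
- viewer.silhouettes(name, camera): "mask" (384x512 bool, what is visible of it).
- viewer.pinpoint(name, camera): "at" ([x, y, z] in mm, in the coordinates of the camera as it stood for that picture, good to about 4 mm: a listed point, or the origin of a listed thing).
The state is a dict: "t": time; "joints": joint angles; "joint_velocities": joint speeds; "joint_torque": joint torques, N m; "tcp_pos": TCP position; "tcp_rot": TCP orientation; "contact_force": force on the tool from outside, world axes, zero at the start; "wrist_torque": the same for the moment, N m; "grip_width": opening from 0.0 (shut) to 1.0 (fully open); "grip_force": force on a finger pad.
Only numpy, scipy, OpenCV 4.12 (cv2) and the standard library are available. Lean on these libraries where they do the work, as an engineer would, in place of code of your own. Each camera call takes 0.05 s, during which the arm holds its last target. There are 200 camera calls.

## Working session

There is one attempt and no reset: what is moved stays moved. The work goes in short steps, each a Python script; the robot and the scene stay as the last script left them, time stands still between calls to the robot, and variables do not carry over. Pictures are saved under pics/ and viewed, at most 10 in all, crops included, and the job is handed in when it is done.

```bash
mkdir -p pics; ls
cat > h.py <<'E'
import numpy as np, cv2
from scipy.spatial.transform import Rotation as Ro
from cell import robot, grip, kin, viewer
def save(cam,fn,im=None):
    im=viewer.read_camera(cam) if im is None else im
    cv2.imwrite('pics/'+fn,im[:,:,::-1]); return im
def world(at,ci): return np.array(ci["R"]).T@(np.array(at)-np.array(ci["t"]).ravel())
def proj(X,ci):
    p=np.array(ci["camera_matrix"])@(np.array(ci["R"])@np.array(X)+np.array(ci["t"]).ravel()); return p[:2]/p[2]
def find(name,cam,n=5):
    ci=viewer.camera_info(cam)
    return [(round(d["confidence"],2),world(d["at"],ci).round(1)) for d in viewer.pinpoint(name,cam)[:n]]
E
python3 - <<'E'
from h import *
ims=[save(c,c+'0.png') for c in("scene","top")]
cv2.imwrite('pics/both.png',np.vstack([cv2.resize(i,(800,600))[:,:,::-1] for i in ims])[:0+1200])
for c in("scene","top"):
  for n in("slicer","blade","dial_grip","closed_mark","carriage_grip","tray","holder","holder_grip","holder_spikes","mug","tumbler","crock"):
    print(c,n,*[(d[0],d[1].tolist()) for d in find(n,c)])
E
```

```text
pics
scene slicer
scene blade (0.67, [553.2, -15.4, 134.9])
scene dial_grip (0.76, [632.4, 174.8, 121.7])
scene closed_mark (0.87, [636.9, 124.9, 116.6])
scene carriage_grip (0.69, [485.4, 110.9, 140.6])
scene tray (0.97, [486.6, 31.6, 50.9])
scene holder (0.69, [497.9, -204.9, -4.0]) (0.68, [403.4, -352.7, 1.5]) (0.58, [497.3, -307.8, 0.5])
scene holder_grip (0.92, [496.5, -203.7, 51.5]) (0.75, [493.9, -301.5, 77.9]) (0.75, [400.0, -354.2, 57.2])
scene holder_spikes (0.93, [496.3, -184.1, 15.9]) (0.89, [516.7, -293.4, 18.8]) (0.68, [412.8, -363.1, 17.7])
scene mug (0.93, [658.2, 418.2, 0.4])
scene tumbler (0.66, [689.5, -300.6, -1.3]) (0.58, [552.9, -17.9, 133.1])
scene crock (0.83, [424.2, 511.7, -2.8]) (0.55, [494.2, -303.5, 77.0]) (0.34, [659.8, 420.2, 0.5])
top slicer (0.8, [547.4, 61.8, 1.8])
top blade
top dial_grip (0.53, [635.0, 172.9, 119.1])
top closed_mark (0.86, [628.7, 127.7, 117.9])
top carriage_grip (0.65, [487.2, 112.9, 140.1]) (0.19, [657.9, 417.8, 1.7])
top tray (0.97, [486.9, 29.3, 53.0]) (0.42, [549.5, -17.2, 140.4])
top holder (0.75, [492.9, -302.3, 1.4]) (0.63, [498.2, -205.6, 1.4]) (0.54, [404.5, -351.1, -1.2])
top holder_grip (0.78, [496.8, -298.4, 81.2]) (0.52, [492.3, -207.2, 60.0]) (0.52, [401.8, -353.5, 62.9])
top holder_spikes (0.78, [412.9, -361.1, 20.3]) (0.68, [514.6, -292.6, 26.0]) (0.58, [496.2, -183.4, 16.9]) (0.38, [548.5, 61.2, 1.0])
top mug (0.85, [656.4, 416.2, -1.7])
top tumbler (0.95, [692.1, -302.6, 0.0])
top crock (0.75, [424.9, 511.4, 2.7]) (0.3, [487.2, 33.0, 55.7])
```

View pics/scene0.png

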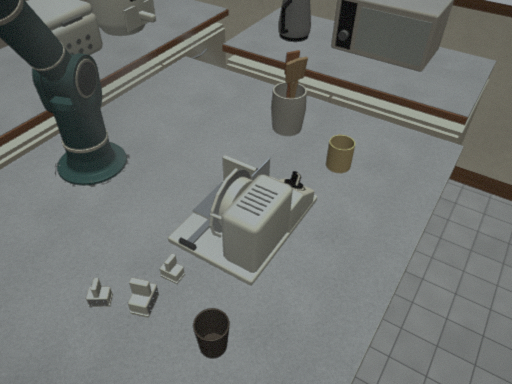

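View pics/top0.png

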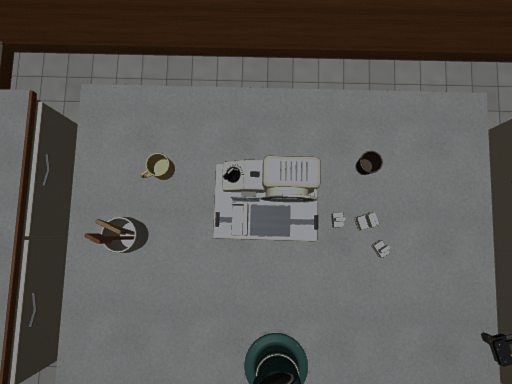

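The scene view shows three holders (88–170, 265–300) right of the slicer. The top view shows them at (338,220), (367,221) and (381,248), with the slicer centred near (267,205) and the dial at (232,175). The largest holder is near world (495,-301), and slicer x points along world −y. Next I check reachability and plan the tool orientations.

```bash
cat >> h.py <<'E'
def rot(z,y):  # tool rotation from z axis and (approx) closing axis y
    z=np.array(z,float); z/=np.linalg.norm(z); y=np.array(y,float); y-=z*(y@z); y/=np.linalg.norm(y)
    return Ro.from_matrix(np.c_[np.cross(y,z),y,z])
E
python3 - <<'E'
from h import *
s=robot.observe(); print(s["t"],Ro.from_rotvec(s["tcp_rot"]).as_matrix().round(2).tolist())
ci=viewer.camera_info("wrist"); R=np.array(ci["R"]);c=-R.T@np.array(ci["t"]).ravel()
T=Ro.from_rotvec(s["tcp_rot"]).as_matrix()
print("cam in tool",(T.T@(c-s["tcp_pos"])).round(1),(R@T).round(2).tolist(),ci["camera_matrix"])
for nm,p,z,ang in [("hold",[495,-301,80],[0,0,-1],[-1.2,1.57+.37,-1.57+.37]),("tray",[486,84,120],[0,0,-1],[1.57,-1.57])]:
  for a in ang:
    q=kin.ik(p,rot(z,[np.cos(a),np.sin(a),0]).as_rotvec()); print(nm,a,None if q is None else np.round(q,2))
ax=np.array([0,.5,.866]);up=np.array([0,-.866,.5]);x=np.array([1,0,0])  # ccw from up seen facing panel
for th in (1.3,.9,.6,0):
  b=np.cos(th)*up+np.sin(th)*np.cross(ax,up); y=np.cross(ax,b)
  for sg in(1,-1):
    for d in(0,100):
      q=kin.ik(np.array([633,174,120])+ax*(d-19),rot(-ax,sg*y).as_rotvec()); print("dial",th,sg,d,None if q is None else np.round(q,2))
E
```

```text
1.3 [[0.96, 0.28, -0.0], [0.28, -0.96, -0.0], [-0.0, -0.0, -1.0]]
cam in tool [  75.4    1.8 -170. ] [[0.0, 1.0, -0.0], [-0.96, 0.0, -0.27], [-0.27, 0.0, 0.96]] [[265.13128232   0.         254.89574146]
 [  0.         265.13128232 193.21524094]
 [  0.           0.           1.        ]]
hold -1.2 [ 0.62  0.53 -0.17  1.87  0.12  0.75 -0.82]
hold 1.94 [ 1.34  1.05 -1.33  1.82  1.1   1.24  1.6 ]
hold -1.2000000000000002 [ 0.62  0.53 -0.17  1.87  0.12  0.75 -0.82]
tray 1.57 [ 0.64  0.64 -1.13  2.01  0.72  0.96  0.7 ]
tray -1.57 [ 0.31  0.43 -0.66  2.03  0.36  0.8  -2.13]
dial 1.3 1 0 [-0.04  0.91 -0.8   1.49  0.98  1.5   0.21]
dial 1.3 1 100 [-0.06  0.89 -0.93  1.37  0.98  1.69  0.23]
dial 1.3 -1 0 [-0.1   0.86 -0.68  1.49  0.9   1.45 -2.89]
dial 1.3 -1 100 [-0.11  0.85 -0.82  1.37  0.91  1.64 -2.88]
dial 0.9 1 0 [-0.02  0.92 -0.83  1.49  1.    1.52 -0.2 ]
dial 0.9 1 100 [-0.05  0.91 -0.96  1.37  1.    1.71 -0.18]
dial 0.9 -1 0 [-1.17  1.04  1.11  1.58 -0.42  1.15 -2.31]
dial 0.9 -1 100 [-1.2   0.94  1.11  1.46 -0.32  1.31 -2.39]
dial 0.6 1 0 [-0.    0.94 -0.87  1.49  1.03  1.54 -0.51]
dial 0.6 1 100 [-0.04  0.92 -0.99  1.37  1.02  1.73 -0.49]
dial 0.6 -1 0 [-0.98  0.84  0.71  1.56 -0.04  1.1  -2.92]
dial 0.6 -1 100 [-1.26  1.09  1.33  1.46 -0.53  1.38 -2.53]
dial 0 1 0 [-0.05  0.9  -0.78  1.49  0.97  1.5  -1.08]
dial 0 1 100 [-0.02  0.95 -1.05  1.36  1.06  1.76 -1.11]
dial 0 -1 0 [ 0.1   1.07 -1.11  1.48  1.2   1.71  1.96]
dial 0 -1 100 [ 0.01  0.98 -1.11  1.36  1.1   1.8   2.01]
```

Run:
```python
from h import *
def snap(tag,names):
    im=save("wrist",tag+".png")
    for n in names: print(n,*[(d[0],d[1].tolist()) for d in find(n,"wrist")])
    print(robot.observe()["t"])
a=-1.2
robot.movep([495,-290,230],rot([0,0,-1],[np.cos(a),np.sin(a),0]).as_rotvec())
snap("w_hold",["holder","holder_grip","holder_spikes"])
robot.movep([500,40,300],rot([0,0,-1],[0,-1,0]).as_rotvec())
snap("w_sl",["slicer","carriage_grip","tray","closed_mark","dial_grip","blade"])
ax=np.array([0,.5,.866])
q=kin.ik(np.array([633,174,120])+ax*60+[0,0,20],rot(-ax,[-.6,-.6*.866,.3]).as_rotvec()); print(q is None)
robot.movep(np.array([633,174,120])+ax*100,rot(-ax,[.622,.678,-.39]).as_rotvec())
snap("w_dial",["closed_mark","dial_grip","carriage_grip"])
a,b,c=[cv2.imread(f"pics/w_{k}.png") for k in("hold","sl","dial")]
cv2.imwrite("pics/m1.png",cv2.resize(np.hstack([a,b]),(800,300)))
```

```text
holder (0.92, [399.2, -353.0, 1.2]) (0.82, [495.4, -304.7, -1.5]) (0.67, [691.0, -301.6, 1.6]) (0.62, [499.9, -200.2, 2.0])
holder_grip (0.87, [403.3, -352.4, 59.5]) (0.69, [498.3, -203.0, 59.8]) (0.63, [499.1, -302.8, 83.6]) (0.18, [691.7, -300.0, 1.7])
holder_spikes (0.79, [519.1, -298.2, 22.0]) (0.56, [497.0, -188.0, 13.8])
3.175
slicer (0.56, [552.2, 58.7, 1.6])
carriage_grip (0.73, [491.1, 113.8, 142.8])
tray (0.78, [489.9, 34.5, 59.6]) (0.65, [691.4, -300.1, 2.3])
closed_mark (0.91, [637.2, 126.0, 116.3])
dial_grip (0.92, [636.1, 174.5, 118.9])
blade (0.69, [555.4, -16.1, 134.8]) (0.63, [635.8, 175.7, 119.0])
4.8
False
closed_mark (0.66, [635.2, 125.5, 113.0])
dial_grip (0.66, [633.3, 174.8, 121.0]) (0.4, [497.6, -306.8, 82.7])
carriage_grip (0.74, [486.4, 112.6, 144.0])
6.4917
```

View pics/m1.png

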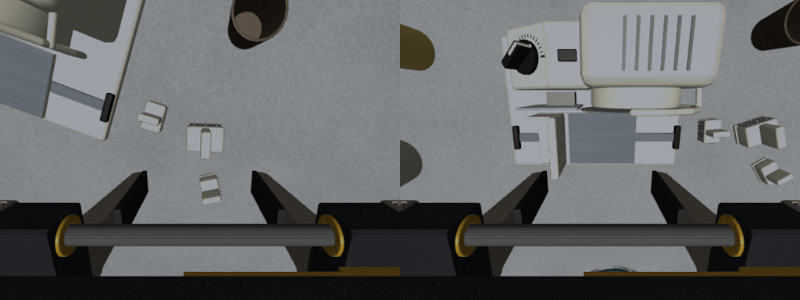

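View pics/w_dial.png

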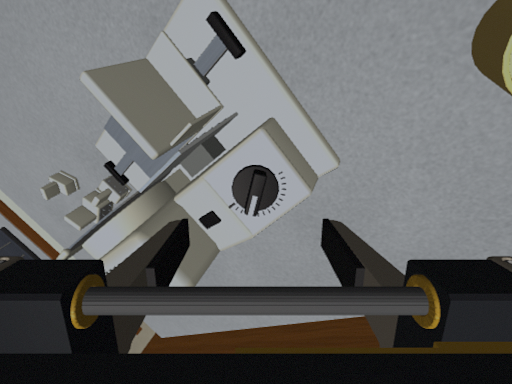

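The wrist view shows the dial at about (255,190), its white line end near (252,212) and the closed mark around (234,208). I'm zooming in with a projected overlay to read the angle.

Run:
```python
from h import *
ci=viewer.camera_info("wrist")
im=cv2.imread("pics/w_dial.png")
x0,y0,w,h,k=205,140,100,100,6
c=cv2.resize(im[y0:y0+h,x0:x0+w],None,fx=k,fy=k,interpolation=cv2.INTER_CUBIC)
ax=np.array([0,.5,.866]);up=np.array([0,-.866,.5]);G=np.array([634.5,174.3,120]);B=G-32*ax
left=np.cross(ax,up)
def pt(p): return tuple(int(v) for v in (proj(p,ci)-[x0,y0])*k)
for th in np.arange(0,1.5,.2):
    d=np.cos(th)*up+np.sin(th)*left
    cv2.circle(c,pt(B+36*ax+23*d),3,(0,0,255),-1); cv2.circle(c,pt(B+38*d),3,(255,0,0),-1)
cv2.circle(c,pt(B+36*ax),3,(0,255,0),-1)
cv2.imwrite("pics/d1.png",c)
```

```text
(no output)
```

View pics/d1.png

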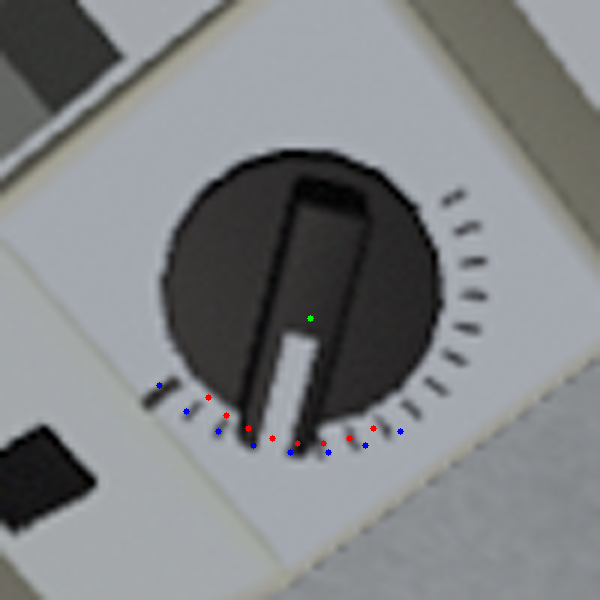

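```bash
cat >> h.py <<'E'
ax=np.array([0,.5,.866]);up=np.array([0,-.866,.5]);left=np.cross(ax,up)
def drot(th):
    b=np.cos(th)*up+np.sin(th)*left
    return rot(-ax,np.cross(ax,b)).as_rotvec()
E
cat > dial.py <<'E'
from h import *
ci=viewer.camera_info("wrist"); G=np.array([634.5,174.3,120])
from scipy.optimize import fsolve
t=proj(G+4*ax,ci)+[-1.2,1.5]
s=fsolve(lambda s:proj(G+4*ax+s[0]*up+s[1]*left,ci)-t,[0,0]); print("shift",s)
G=G+s[0]*up+s[1]*left; print(G); np.save("G.npy",G)
th=.68
grip(.5)
robot.movep(G+60*ax,drot(th))
robot.servo_line(G-15*ax,feed=80)
grip(0,25); o=robot.observe(); print(o["t"],o["grip_width"]*92,o["contact_force"])
for k in range(1,9):
    robot.movep(G-15*ax,drot(th*(1-k/8)))
o=robot.observe(); print(o["t"],o["contact_force"],o["wrist_torque"])
grip(.5)
robot.servo_line(G+70*ax,feed=150)
robot.hold(.1)
ci=viewer.camera_info("wrist"); im=save("wrist","w_dial2.png")
x0,y0=np.array(proj(G,ci)).astype(int)-50
x0,y0=max(x0,0),max(y0,0)
cv2.imwrite("pics/d2.png",cv2.resize(im[y0:y0+110,x0:x0+110,::-1],None,fx=5,fy=5,interpolation=cv2.INTER_CUBIC))
print(robot.observe()["t"])
E
python3 dial.py
```

```text
shift [1.98143964 0.48776144]
[634.98773998 172.58407328 120.99071982]
9.2917 13.83752566097951 [-3.32560061 -0.52308288  4.59270183]
11.2917 [-8.73644915 -3.4377302   7.77140575] [-0.86853242  1.49073124 -1.02244111]
12.7917
```

View pics/d2.png

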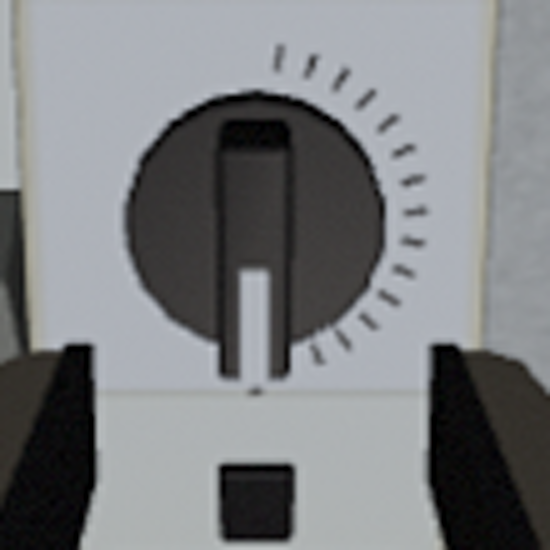

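The white line now meets the black closed mark (both at column ≈255), so the dial is closed. Next is the carriage.

```bash
cat > car.py <<'E'
from h import *
r=rot([0,0,-1],[0,-1,0]).as_rotvec()
robot.movep([560,150,300],r)
robot.servo_line([484,112.5,300],feed=250)
robot.servo_line([484,112.5,123],feed=150)
print(robot.observe()["contact_force"])
grip(0,15); o=robot.observe(); print(o["t"],o["grip_width"]*92,o["contact_force"],o["tcp_pos"])
robot.servo_line([484,158,123],feed=50)
f0=robot.observe()["contact_force"]; y=158; print(f0)
while y<174:
    y+=1; robot.servo_line([484,y,123],feed=20); f=robot.observe()["contact_force"]
    if abs(f[1]-f0[1])>12: break
print(y,f,robot.observe()["tcp_pos"],robot.observe()["grip_width"]*92)
E
python3 car.py
```

```text
[ 0.09295113  0.3777234  -0.66053168]
16.2083 13.82940846624951 [-0.44052191  1.59891077  2.52622384] [484.19465113 113.10461681 123.2923937 ]
[-0.82440578 -1.9326479   4.8556739 ]
171 [ -2.44485364 -16.30577296  12.62574487] [484.1555057  163.75113631 123.14128164] 14.01697135431219
```

```bash
cat > hold.py <<'E'
from h import *
robot.servo_line([484,164.5,123],feed=30)
print("relaxed",robot.observe()["contact_force"])
grip(.4); robot.servo_line([484,164.5,260],feed=150)
a=-1.2; r=rot([0,0,-1],[np.cos(a),np.sin(a),0]).as_rotvec()
robot.movep([480,60,330],rot([0,0,-1],[0,-1,0]).as_rotvec())
im=viewer.read_camera("wrist"); save("wrist","w_car.png",im); print("carriage",find("carriage_grip","wrist"),find("tray","wrist"))
robot.movep([490,-300,200],r); grip(.65)
robot.hold(.1); save("wrist","w_h2.png")
for n in("holder","holder_grip","holder_spikes"): print(n,find(n,"wrist"))
print(robot.observe()["t"])
E
python3 hold.py
python3 - <<'E'
import cv2,numpy as np
a,b=[cv2.imread(f"pics/{k}.png") for k in("w_car","w_h2")]
cv2.imwrite("pics/m2.png",cv2.resize(np.hstack([a,b]),(800,300)))
E
```

```text
relaxed [-0.20867005 -3.17280557  5.61865176]
carriage [(0.63, array([486.9, 161. , 141.3]))] [(0.59, array([484.7,  80.5,  55.7]))]
holder [(0.79, array([ 497.9, -202.1,    3.4])), (0.72, array([ 495.4, -303.3,   -3.6])), (0.65, array([ 399. , -354.8,    1.5]))]
holder_grip [(0.9, array([ 502.9, -203.4,   62.5])), (0.79, array([ 402. , -353.5,   60.2])), (0.61, array([ 495.5, -302.4,   82.4]))]
holder_spikes [(0.86, array([ 516.7, -297.5,   19.6])), (0.86, array([ 497.3, -188.5,   13.7])), (0.71, array([ 413.4, -366.4,   18.2]))]
25.425
```

View pics/m2.png

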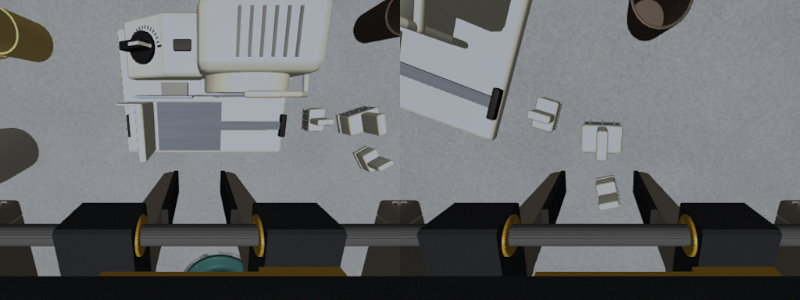

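The left view shows the carriage wall up at the stop (130–150,130) and the dial line still on its mark. The right view shows the largest holder squarely aligned at (602,140). Now I grasp and place it.

```bash
cat > place.py <<'E'
from h import *
robot.servo_line([496,-303,130],feed=200)
robot.servo_line([496,-303,62],feed=80); print(robot.observe()["contact_force"])
grip(0,20); o=robot.observe(); print(o["t"],o["grip_width"]*92,o["contact_force"],o["tcp_pos"])
z0=o["tcp_pos"][2]
assert 12<o["grip_width"]*92<20
robot.servo_line([496,-303,320],feed=150)
o=robot.observe(); print(o["grip_width"]*92,o["contact_force"])
R=rot([0,0,-1],[0,-1,0]).as_rotvec()
robot.servo_line([487,-120,320],feed=200,rotation=R)
robot.servo_line([487,81.5,320],feed=200)
robot.servo_line([487,81.5,160],feed=150)
robot.servo_line([487,81.5,z0+55+6],feed=50)
robot.hold(.3); f0=robot.observe()["contact_force"]; z=z0+61
while z>z0+51:
    z-=.5; robot.servo_line([487,81.5,z],feed=8); o=robot.observe()
    if o["contact_force"][2]-f0[2]>3: break
print(z-z0,o["tcp_pos"],o["contact_force"],f0,o["t"])
E
python3 place.py
```

```text
[-0.29613242 -0.50550708  0.0855379 ]
27.65 15.680786261028327 [ 0.11224325  0.51854193 -1.62784262] [ 495.8524887  -302.95622322   61.83961558]
15.750970377818188 [ 0.97712667 -0.59936425 -0.84590095]
54.49999999999999 [487.13351729  81.52456899 116.65748456] [-1.17695317e-01 -2.84579379e-03  4.30460427e+00] [-0.79604192 -0.30384788 -0.74782349] 37.4
```

Contact came at the expected height. I release, retreat and check.

```bash
cat > rel.py <<'E'
from h import *
grip(.35); robot.hold(.2)
robot.servo_line([487,81.5,220],feed=80)
robot.servo_line([480,81.5,330],feed=150); robot.hold(.2)
a=save("wrist","w_end.png")
for n in("holder","holder_spikes","tray","carriage_grip"): print(n,find(n,"wrist"))
robot.movep([620,190,300],drot(0)) if False else None
b=save("top","t_end.png"); 
for n in("mug","tumbler","crock","holder","carriage_grip"): print(n,find(n,"top"))
s=cv2.resize(b[140:280,190:340],(400,373))
cv2.imwrite("pics/m3.png",np.hstack([cv2.resize(a,(400,373))[:,:,::-1],s[:,:,::-1]]))
o=robot.observe(); print(o["t"],o["contact_force"])
E
python3 rel.py
```

```text
holder [(0.85, array([ 500.9, -201.7,    3.7])), (0.76, array([ 399. , -354.4,    1.4])), (0.73, array([489.6,  78.2,  52.9]))]
holder_spikes [(0.9, array([ 499.4, -188.4,   15.3])), (0.72, array([ 414.4, -366.6,   17.4])), (0.64, array([509.7,  80.9,  78.3])), (0.51, array([636.3, 173.1, 120.5]))]
tray [(0.73, array([487.4,  82.6,  57.3]))]
carriage_grip [(0.95, array([488.7, 160.1, 144.9]))]
mug [(0.94, array([662.3, 418.8,   0.8])), (0.35, array([633.6, 171.8, 121.9]))]
tumbler [(0.59, array([ 691.3, -304.6,    1.3]))]
crock [(0.79, array([421.8, 513.6,   2.9]))]
holder [(0.6, array([ 494.5, -206.4,    5.8]))]
carriage_grip [(0.67, array([483.1, 159.1, 143.2]))]
41.1083 [-0.63633204 -0.56405236  0.70692391]
```

View pics/m3.png

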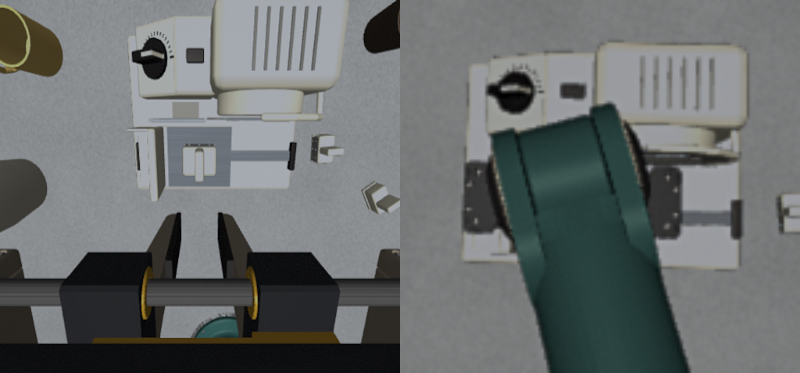

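The holder sits centred and square, with its spikes towards the blade. The carriage reading (159–161) is a bit uncertain against home (≈164), so I pinch the wall again, confirm it is against the stop, and release with no load.

```bash
cat > car2.py <<'E'
from h import *
r=rot([0,0,-1],[0,-1,0]).as_rotvec()
robot.servo_line([484,163,260],feed=200)
robot.servo_line([484,163,126],feed=150)
grip(0,10); robot.hold(.2); o=robot.observe(); print(o["t"],o["grip_width"]*92,o["contact_force"],o["tcp_pos"])
y=163
while y<171:
    y+=1; robot.servo_line([484,y,126],feed=15); o=robot.observe()
    if o["contact_force"][1]<-10: break
print(y,o["contact_force"],o["tcp_pos"])
robot.servo_line([484,o["tcp_pos"][1]+1,126],feed=15); robot.hold(.2); o=robot.observe(); print(o["contact_force"],o["tcp_pos"])
grip(.4); robot.hold(.1); print(robot.observe()["tcp_pos"])
robot.servo_line([484,164,260],feed=120)
robot.servo_line([480,81.5,330],feed=200); robot.hold(.2)
a=save("wrist","w_end2.png")
for n in("holder","holder_spikes","carriage_grip","dial_grip"): print(n,find(n,"wrist"))
o=robot.observe(); print(o["t"],o["contact_force"])
d=cv2.absdiff(a,cv2.imread("pics/w_end.png")[:,:,::-1])[:250].max(2)
print("changed px",(d>40).sum(), np.argwhere(d>40).mean(0))
E
python3 car2.py
```

```text
43.45 13.911034123503091 [-1.21340213 -0.80998064  5.26837308] [484.45457841 163.22756703 126.6668864 ]
168 [ -1.02204343 -10.61738398  11.32919917] [484.46837819 163.73668391 126.58749096]
[-0.49447736 -2.72078351  6.84216894] [484.4533624  163.71359343 126.59647717]
[483.94888357 164.76397475 125.92402208]
holder [(0.8, array([491.5,  78.4,  53.4])), (0.75, array([ 500.8, -201.7,    1.7])), (0.56, array([ 397.6, -356.3,   -0.4])), (0.53, array([486.5, 160.3, 145.3]))]
holder_spikes [(0.76, array([508.7,  74.6,  76.8])), (0.73, array([ 414.8, -368.5,   18.1]))]
carriage_grip [(0.74, array([490.3, 161.7, 142.8]))]
dial_grip [(0.85, array([635.7, 174.1, 119.4])), (0.45, array([487.5,  77.9,  54.8]))]
48.2917 [-0.24477011 -0.11323668  0.17764365]
changed px 3037 [ 94.48073757 277.41883438]
```

```bash
python3 -c "
from h import *
print(robot.job_done())"
```

```text
the job is handed in; nothing more can be done
None
```

I closed the dial, drew the carriage home against its stop and set the largest holder upright in the middle of the tray with its spikes towards the blade; the job was handed in at about 48 s, and no verdict came back.

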